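# Scan the barcode on the smallest bottle

## Robot

A 6-joint arm with a two-finger parallel gripper is mounted at the origin on a cart in front of the work surface, level with it; the furniture and walls round the work are solid. World frame = base frame: x ahead of the robot, y to its left, z up, the work surface at z = 0. Lengths are in m, angles in rad, forces in N, time in s.
With the tool pointing down it reaches from about 0.425 to 0.95 m from the base axis. Payload 3.5 kg.
Tool frame: the origin (TCP) lies at the very end of the fingers, on their centre line; the grasp point (between the pads) lies 19 mm behind it; z points along the fingers, y is the line along which they close (so a half turn about z gives the same grasp; the last joint's range is limited). The gripper opens to 85 mm and grips with 20 to 120 N. Pads are 22 mm wide; open, the fingers measure 114 mm over their backs; the gripper's body (76 mm by 85 mm) begins 54 mm behind the grasp point. The pads swing forward as they close: fully open they stand 13 mm farther back than shut.
Start: joints at [-0.15, 0.286, 1.577, -0, 1.279, -0.15], TCP at [0.675, 0, 0.197] pointing down, gripper open.
Joint ranges: [-2.77, 2.77], [-0.9, 2.22], [0.21, 2.48], [-1.53, 4.67], [0.24, 2.81], [-2.84, 2.84]. Speed limits (rad/s): [2.79, 2.79, 3.14, 3.14, 3.14, 3.14].

## Interface

Orientations are given as a unit quaternion [x, y, z, w].
In Python, from plant import ctrl gives the robot as it stands.
- The arm moves only by the tool carry_out, never from a script. Its argument "deltas" is one flat list of numbers, 6 for each row, row after row: the shift along the tool's x, y, z in m, then the turn, a rotation vector about the tool's x, y, z in rad. A call has 1 to 5 rows; each row is the pose to reach, as a shift and turn from the pose commanded when the call began, along the tool's axes at that moment; what a row does not reach only later rows make up. A row lasts 1/8 s, in which the tool goes at most 62.5 mm and 10.7 degrees, less where a joint would pass 70% of its speed; a pose out of reach is approached as far as the arm can. A call with a gripper value outside its range is refused whole. "grip" is the opening in per cent of the stroke, from 0 (shut) to 100 (fully open), set as the call begins (left out, the last holds). The fingers move at their own pace and stop on an object; "grip_force" is the grip in N (left out, the last holds). Time passes only in rows, so rows that repeat a pose let the fingers close. It gives the time, the measured TCP pose, the force, the opening and the grip force at its end, in the units of the state.
- ctrl.get_state(): the state, without advancing time (a new reading comes with each control period).
- ctrl.read_camera(name): name is "scene" or "side" or "wrist"; returns (picture, depth): 384x512x3 uint8, red, green, blue; 384x512 float32, m along the optical axis (not along the pixel's ray), 0 where there is no reading.
- ctrl.camera_model(name): a dict with "intrinsics" (3x3 intrinsics, pixels), "k1" (the pictures are not rectified: a ray, as slopes to the right and down, at radius r is drawn at 1 + k1 r^2 times it, then the intrinsics apply), "extrinsics" (4x4, takes a point from world to camera coordinates); the wrist camera has in their place "hand_eye" (4x4, takes a point from camera to tool coordinates, whose origin is the TCP and whose axes are the flange's). Camera axes: x right, y down, z forward; pixel columns grow to the right and rows downward; lengths in m; the calibration is good to about 2 mm. A picture is of the moment at which its call begins: read the wrist's pose just before it. camera_model takes no time and is no camera call.
- ctrl.sign_off(): hands the job in; it is judged then, once.
Trained networks look in the newest picture that a camera, given by its name, has taken for a name from the list of things; names that differ only in an ending like _2 or _b are one class to them, and where a whole thing is asked for, a point or a joint stands for the part that bears it (a point fixed in the world has none). Each returns a list of dicts, best first, with "score" (0 to 1); they miss things now and then, are a little off and sometimes report something else, mostly with a low value. They report only what shows in the picture. A call takes as long as a camera call.
- ctrl.find_in(camera, query): "uv" ([column, row] in pixels, amid what is visible of it).
The state is a dict: "time": time; "qpos": joint angles; "dq": joint speeds; "joint_efforts": joint torques, N m; "eef_pos": TCP position; "tcp_rot": TCP orientation; "contact_force": force on the tool from outside, world axes, zero at the start; "wrist_torque": the same for the moment, N m; "opening": opening from 0.0 (shut) to 1.0 (fully open); "finger_force": force on a finger pad.
Only numpy, scipy, OpenCV 4.12 (cv2) and the standard library are available. Lean on these libraries where they do the work, as an engineer would, in place of code of your own. Each camera call takes 0.05 s, during which the arm holds its last target. There are 200 camera calls.

## Task

Pick up the hand-held code reader, point the window in its grey head squarely at the barcode on the smallest of the three bottles on the white step, from about 7 cm away, and hold it still on the code for two seconds. Then set the reader down gently, flat on its underside on the free blue worktop, and let go. Leave the bottles standing where they are.

Things in the scene. Friction and masses are not known exactly. Their poses are not given: they have to be found in the camera images.
- reader: hand-held code reader lying on the worktop, 150 mm long, 0.15 kg. White handle (x -75 to +35 mm) 32 wide, 34 high: grip it across, from above; grey head (x +35 to +75 mm) 44 wide, 38 high, black window in its end face. Origin: middle of the underside; x towards the window, z out of the top. Window centre at (75, 0, 19) mm, looks along +x, reads codes 35 to 130 mm ahead; balance point x = +7 mm
- barcode (a point): centre of the barcode (16x11 mm) on the label of the smallest bottle: white, round, 42 mm diameter, 91 high. It stands among two larger bottles on a white step 50 mm high, 110 deep, 360 long, whose front edge is up to 60 mm ahead of the code. Point: on the bottle's side, 18 mm above its foot, 68 mm above the worktop; x points level out of the label, roughly to the robot's side, z up
- tall_bottle: bystander: tall brown bottle with a narrow screw cap on the same step, 68 mm in diameter, 146 mm high, with a label and barcode of its own. Origin: centre of its foot; z up.
- jar: bystander: wide-mouthed clear jar of pale beads with a broad cap on the same step, 63 mm in diameter, 111 mm high, with a label and barcode of its own. Origin: centre of its foot; z up.

How it is judged:
On the way, in this order (a step that is already met when the one before it is completed fails the run):
1. the held reader's window looks squarely at the smallest bottle's barcode and is held still there (x of barcode in the frame of reader between 0.11 and 0.205 m and y of barcode in the frame of reader between -0.018 and 0.018 m and z of barcode in the frame of reader between 0.001 and 0.037 m and x of reader in the frame of barcode above 0.05 m and angle between the x axis of reader and the x axis of barcode, either way round below 0.45 rad and linear speed of reader below 0.03 m/s and angular speed of reader below 0.25 rad/s and contact force between the fingers and reader above 0.5 N), for 1 s.
2. the reader is lowered onto the worktop in the fingers, right side up (height (world z) of reader below 0.012 m and angle between reader's own z axis and vertical below 0.2 rad and contact force between the fingers and reader above 0.3 N), for 0.05 s.
At the end, for the whole second after the job is handed in: After the aim (stage 1: window 35 to 130 mm from the code, within 18 mm of its centre and 25 degrees of square), the reader lies released and at rest on its underside on the worktop (within 6 mm and 0.1 rad of flat), and the three bottles stand upright within 20 mm of where they began (height (world z) of reader between -0.004 and 0.006 m and angle between reader's own z axis and vertical below 0.1 rad and linear speed of reader below 0.02 m/s and not (distance of barcode from where it was at the start of the episode above 0.02 m or angle between barcode's own z axis and vertical above 0.3 rad) and not (distance of tall_bottle from where it was at the start of the episode above 0.02 m or angle between tall_bottle's own z axis and vertical above 0.3 rad) and not (distance of jar from where it was at the start of the episode above 0.02 m or angle between jar's own z axis and vertical above 0.3 rad)); the robot touches nothing.
It fails at once if the smallest bottle is shoved by more than 20 mm or tipped (distance of barcode from where it was at the start of the episode above 0.02 m or angle between barcode's own z axis and vertical above 0.3 rad).
It fails at once if the tall bottle is shoved by more than 20 mm or tipped (distance of tall_bottle from where it was at the start of the episode above 0.02 m or angle between tall_bottle's own z axis and vertical above 0.3 rad).
It fails at once if the jar is shoved by more than 20 mm or tipped (distance of jar from where it was at the start of the episode above 0.02 m or angle between jar's own z axis and vertical above 0.3 rad).
It also fails if it takes over 61 s, if anything falls off the work surface, if the arm or the gripper's body presses on something with over 40 N, if the wrist force passes 120 N, or if a joint passes its speed limit or range.

## Working session

There is one attempt and no reset: what is moved stays moved. The work goes in short steps, Python scripts to look and compute and a tool call to move; the robot and the scene stay as the last step left them, time stands still between calls to the robot, and variables do not carry over. Pictures are saved under pics/ and viewed, at most 10 in all, crops included, and the job is handed in when it is done.

Besides the shell and the picture viewer there is one more tool, called as name(argument=value, ...), one argument or row to a line, values as JSON. carry_out: Moves the arm, as the interface text tells. Its arguments: {"type":"object","properties":{"deltas":{"type":"array"},"grip":{"type":"number"},"grip_force":{"type":"number"}},"required":["deltas"]}

```bash
mkdir -p pics; cat > h.py <<'E'
import numpy as np, cv2
from scipy.spatial.transform import Rotation as R
from plant import ctrl
def world(cam,uv,img,state=None,d=None):
    m=ctrl.camera_model(cam);K=np.array(m["intrinsics"]);k1=m["k1"]
    uv=np.atleast_2d(np.array(uv,float))
    xy=cv2.undistortPoints(uv[:,None],K,np.array([k1,0,0,0,0.]))[:,0]
    if d is None: d=np.array([img[int(round(v)),int(round(u))] for u,v in uv])
    p=np.c_[xy,np.ones(len(xy))]*np.reshape(d,(-1,1))
    if cam=="wrist":
        H=np.array(m["hand_eye"]);p=p@H[:3,:3].T+H[:3,3]
        return R.from_quat(state["tcp_rot"]).apply(p)+state["eef_pos"]
    E=np.array(m["extrinsics"]);return (p-E[:3,3])@E[:3,:3]
def save(n,img): cv2.imwrite("pics/"+n,img[:,:,::-1])
E
python3 - <<'E'
from h import *
np.set_printoptions(precision=4,suppress=True)
s=ctrl.get_state();print(s)
ims=[]
for c in ["scene","side","wrist"]:
    im,d=ctrl.read_camera(c);ims.append(im);np.savez("/tmp/%s.npz"%c,im=im,d=d)
    for q in ["reader","barcode","tall_bottle","jar"]:
        for r in ctrl.find_in(c,q)[:2]:
            print(c,q,r["score"],r["uv"],world(c,r["uv"],d,s))
save("a.png",cv2.resize(np.hstack(ims[:2]),(800,300)));save("w.png",ims[2])
E
```

```text
{'time': 0.0, 'qpos': array([-0.15  ,  0.2872,  1.5782, -0.    ,  1.2786, -0.15  ]), 'dq': array([ 0.0019, -0.0009, -0.0007,  0.0013,  0.0009,  0.0005]), 'joint_efforts': array([ -0.0002, -40.5981, -29.2628,  -0.0002,   0.0058,   0.    ]), 'eef_pos': array([0.6743, 0.0001, 0.1958]), 'tcp_rot': array([ 0.7071,  0.7071, -0.0007, -0.0009]), 'contact_force': array([ 1.158 , -0.056 ,  1.3798]), 'wrist_torque': array([-0.0341, -0.0522,  0.0066]), 'finger_force': 0.0, 'opening': 1.001506138655164}
scene reader 0.87 [309.4, 250.0] [[ 0.4624 -0.213   0.0287]]
scene barcode 0.63 [240.8, 175.4] [[0.6345 0.0706 0.0998]]
scene tall_bottle 0.79 [273.3, 176.2] [[-0.4009 -0.5294  0.6315]]
scene jar 0.58 [206.6, 164.2] [[0.6241 0.1805 0.1188]]
side reader 0.69 [313.9, 179.1] [[ 0.478  -0.1864  0.0246]]
side barcode 0.95 [220.6, 193.3] [[0.6488 0.0962 0.1082]]
side tall_bottle 0.98 [234.5, 166.2] [[0.646  0.0026 0.1288]]
side tall_bottle 0.4 [222.0, 194.0] [[0.6454 0.097  0.1075]]
side jar 0.59 [206.8, 217.7] [[0.6351 0.2181 0.1253]]
wrist reader 0.84 [152.4, 314.4] [[ 0.6324 -0.0101  0.2635]]
wrist barcode 0.94 [233.5, 87.7] [[0.6577 0.0805 0.1395]]
wrist tall_bottle 0.72 [217.8, 235.0] [[ 0.6476 -0.0149  0.1707]]
wrist jar 0.48 [235.4, 87.1] [[0.659  0.0809 0.1403]]
```

View pics/a.png

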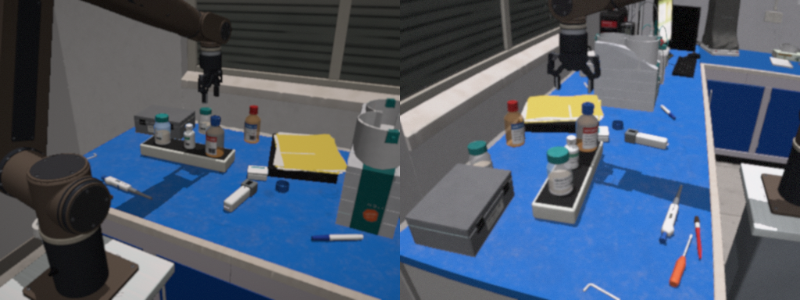

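View pics/w.png

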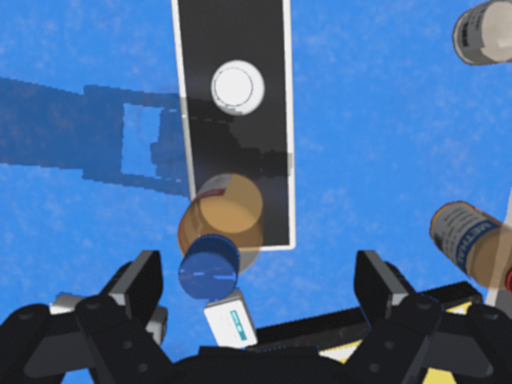

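```bash
python3 - <<'E'
from h import *
np.set_printoptions(precision=4,suppress=True)
cr=[]
for c,boxes in [("scene",[(170,115,310,205),(270,190,350,280)]),("side",[(150,110,290,290),(280,140,350,210)])]:
    z=np.load("/tmp/%s.npz"%c);im,d=z["im"],z["d"]
    v,u=np.mgrid[0:384,0:512];uv=np.c_[u.ravel(),v.ravel()]
    P=world(c,uv,d,d=d.ravel());ok=d.ravel()>0
    near=ok&(abs(P[:,0]-.47)<.13)&(abs(P[:,1]+.2)<.13)
    t=P[ok&near&(abs(P[:,2])<.01)];print(c,"table z",np.median(t[:,2]))
    r=P[near&(P[:,2]>.02)&(P[:,2]<.05)]
    ctr,sz,a=cv2.minAreaRect(r[:,:2].astype(np.float32)*1000);print("reader",len(r),ctr,sz,a,np.percentile(r[:,2],[10,50,90,99]))
    # small bottle
    b=P[ok&(abs(P[:,0]-.65)<.04)&(abs(P[:,1]-.08)<.04)&(P[:,2]>.055)&(P[:,2]<.16)]
    print("small",len(b),b.min(0),b.max(0))
    for (a0,b0,a1,b1) in boxes:
        cr.append(cv2.resize(im[b0:b1,a0:a1],(400,300),interpolation=cv2.INTER_CUBIC))
save("b.png",np.vstack([np.hstack(cr[:2]),np.hstack(cr[2:])]))
E
```

```text
scene table z -0.000961910752712899
reader 674 (516.0113525390625, -224.1125946044922) (85.08421325683594, 236.3985595703125) 58.19919967651367 [0.0233 0.0323 0.037  0.0394]
small 371 [0.6327 0.0576 0.055 ] [0.6708 0.1015 0.1416]
side table z 0.00224053820868941
reader 610 (519.1846923828125, -222.45909118652344) (90.32414245605469, 246.12518310546875) 57.271026611328125 [0.0226 0.0338 0.0396 0.0428]
small 492 [0.6378 0.0671 0.0551] [0.6765 0.1036 0.1432]
```

View pics/b.png

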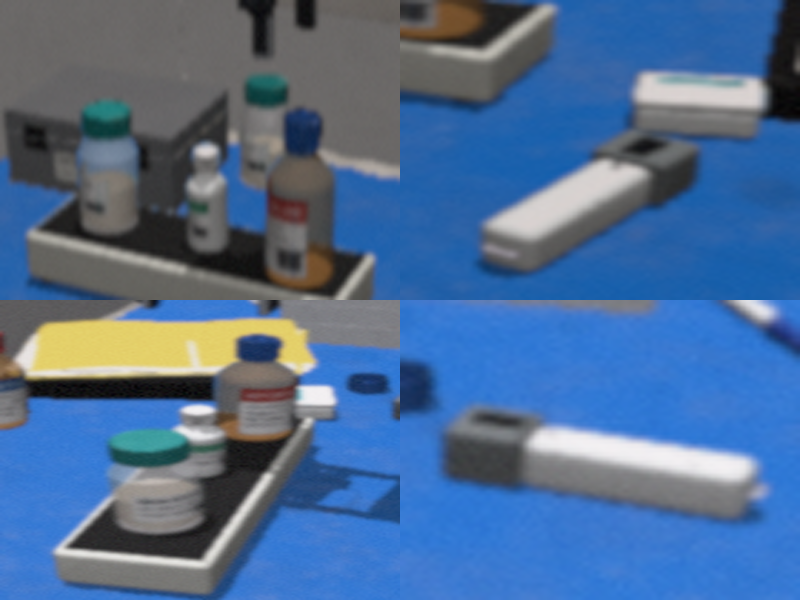

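```bash
python3 - <<'E'
from h import *
np.set_printoptions(precision=4,suppress=True)
for c,bb in [("scene",(226,124,262,198)),("side",(280,140,350,210))]:
    z=np.load("/tmp/%s.npz"%c);im,d=z["im"],z["d"]
    v,u=np.mgrid[0:384,0:512];uv=np.c_[u.ravel(),v.ravel()]
    P=world(c,uv,d,d=d.ravel());ok=d.ravel()>0
    zoff=-.001 if c=="scene" else .0022
    near=ok&(abs(P[:,0]-.46)<.1)&(abs(P[:,1]+.2)<.1)&(P[:,2]-zoff>.027)&(P[:,2]<.05)
    m=near.reshape(384,512).astype(np.uint8)
    n,l,st,ce=cv2.connectedComponentsWithStats(m)
    for i in range(1,n):
        if st[i,4]>100:
            r=P[(l==i).ravel()]
            ctr,sz,a=cv2.minAreaRect(r[:,:2].astype(np.float32)*1000);g=im.reshape(-1,3)[(l==i).ravel()].max(1)
            print(c,st[i],"rect",ctr,sz,a,"z",np.percentile(r[:,2],[50,95]),"bright",r[g>150].mean(0),"dark",r[g<130].mean(0))
    E=np.array(ctrl.camera_model(c)["extrinsics"]);print("cam",-E[:3,:3].T@E[:3,3])
    for zz in (.065,.075,.085,.095):
        b=P[ok&(abs(P[:,0]-.65)<.035)&(abs(P[:,1]-.08)<.035)&(abs(P[:,2]-zz-zoff)<.005)]
        A=np.c_[2*b[:,:2],np.ones(len(b))];s=np.linalg.lstsq(A,(b[:,:2]**2).sum(1),rcond=None)[0]
        print(zz,len(b),"circle",s[:2],np.sqrt(s[2]+s[0]**2+s[1]**2))
z=np.load("/tmp/scene.npz");im,d=z["im"],z["d"]
print(world("scene",[(242,185),(240,182),(241.8,187),(258,213)],d))
print(im[176:194,232:252].max(2))
save("c.png",cv2.resize(im[150:200,220:265],(540,600),interpolation=cv2.INTER_CUBIC))
E
```

```text
scene [286 229  44  34 562] rect (475.97808837890625, -202.64089965820312) (44.741302490234375, 149.7132568359375) 81.16448974609375 z [0.0329 0.0384] bright [ 0.4526 -0.1998  0.0323] dark [ 0.5167 -0.2132  0.0347]
cam [-0.4009 -0.5294  0.6315]
0.065 44 circle [0.6572 0.0794] 0.018789432988241293
0.075 45 circle [0.658  0.0802] 0.01985973828010578
0.085 44 circle [0.6568 0.0799] 0.019399693762248395
0.095 49 circle [0.6563 0.0794] 0.019400881690407417
side [287 165  56  18 404] rect (478.5903625488281, -196.26498413085938) (46.064151763916016, 148.44717407226562) 77.9156723022461 z [0.036  0.0416] bright [ 0.4606 -0.1929  0.0349] dark [ 0.5296 -0.1985  0.0378]
cam [0.3944 0.8351 0.5569]
0.065 31 circle [0.6562 0.0826] 0.017175494765248885
0.075 48 circle [0.6561 0.0834] 0.017072448442545497
0.085 46 circle [0.6575 0.0826] 0.018576031472506107
0.095 50 circle [0.6559 0.0835] 0.01741202998959909
[[0.6393 0.0702 0.0671]
 [0.6376 0.0757 0.0764]
 [0.64   0.0715 0.0601]
 [0.6055 0.0004 0.0072]]
[[ 69 101 119 103  74  69  73  77  77  75  83 100 107 108 103  98 102 131
  160 171]
 [102 134 1
[... 734 characters left out ...]
  92  73
   51  34]
 [ 32  33  37  54  80  91  93  92  89  91 101 107 111 109 107 100  89  72
   48  36]
 [ 32  29  33  47  76  92 101 104 105 106 110 112 112 110 106  99  88  68
   49  34]
 [ 32  27  26  37  61  84  97 106 110 111 112 111 112 108 104  93  76  58
   39  34]
 [ 32  27  25  29  41  62  79  93 100 101 102 103 101  98  91  76  55  42
   34  34]
 [ 34  35  28  27  28  37  51  64  70  70  73  72  71  68  61  49  35  26
   26  33]
 [ 31  31  30  30  29  31  31  35  34  36  40  40  35  33  31  23  24  21
   22  26]
 [ 37  34  34  33  32  31  30  25  21  20  22  21  19  20  21  21  23  17
   19  21]
 [ 73  60  51  41  35  31  25  22  20  19  16  18  22  20  23  22  20  19
   19  22]]
```

View pics/c.png

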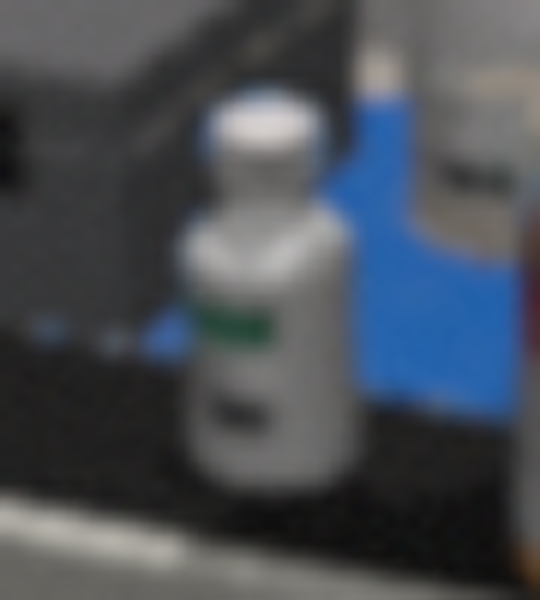

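```bash
cat >> h.py <<'E'
def delta(pos,Rt,s=None):
    "shift (tool axes) and rotvec from the present pose to the target"
    s=s or ctrl.get_state();R0=R.from_quat(s["tcp_rot"])
    return R0.inv().apply(np.array(pos)-s["eef_pos"]),(R0.inv()*Rt).as_rotvec()
def down(yaw,tilt=0):
    "tool x along world heading yaw, z down; tilt leans the fingers forward (towards x)"
    return R.from_euler("z",yaw)*R.from_matrix(np.diag([1.,-1,-1]))*R.from_euler("y",tilt)
E
python3 - <<'E'
from h import *
np.set_printoptions(precision=4,suppress=True)
m=ctrl.camera_model("wrist");print(np.array(m["hand_eye"]),m["intrinsics"],m["k1"])
H=np.array(m["hand_eye"])
bc=np.array([.637,.074,.08])
for t in (.35,.6,.8):
    Rt=down(.15,t);print(t,Rt.apply([0,0,1]))
    cam_R=Rt.as_matrix()@H[:3,:3]
    # place camera .25 from barcode along its own axis
    cp=bc-cam_R[:,2]*.22; tcp=cp-Rt.apply(H[:3,3]);print("tcp",tcp,"cam",cp,cam_R[:,2],*delta(tcp,Rt))
E
```

```text
[[-0.0008 -0.9598 -0.2808  0.0717]
 [ 1.     -0.0004 -0.0014  0.0006]
 [ 0.0012 -0.2808  0.9598 -0.1782]
 [ 0.      0.      0.      1.    ]] [[328.5874   0.     257.9844]
 [  0.     328.5874 195.9275]
 [  0.       0.       1.    ]] -0.08867279988641767
0.35 [ 0.339   0.0512 -0.9394]
tcp [0.6165 0.0712 0.1076] cam [0.6228 0.0716 0.2995] [ 0.0644  0.0111 -0.9979] [ 0.0712 -0.0585  0.0897] [-0.2484  0.2888  1.4052]
0.6 [ 0.5583  0.0844 -0.8253]
tcp [0.6104 0.0703 0.1016] cam [0.5696 0.0635 0.2891] [ 0.3065  0.0477 -0.9507] [ 0.0702 -0.0646  0.0956] [-0.4252  0.4944  1.3749]
0.8 [ 0.7093  0.1072 -0.6967]
tcp [0.6067 0.0697 0.0959] cam [0.5298 0.0575 0.2714] [ 0.4871  0.075  -0.8701] [ 0.0697 -0.0683  0.1014] [-0.566   0.658   1.3389]
```

carry_out(
  deltas=[0.02,-0.06,0.02,-0.1,0,0,0.04,-0.125,0.04,-0.25,0,0,0.05,-0.125,0.06,-0.42,0,0,0.05,-0.125,0.06,-0.6,0,0,0.05,-0.125,0.06,-0.6,0,0],
)

```text
time: 1.38
eef_pos: [0.5453, 0.0509, 0.1329]
tcp_rot: [0.676, 0.676, 0.207, 0.206]
contact_force: [0.3, 0.4, -0.2]
opening: 1.001
finger_force: 0.0
```

```bash
python3 - <<'E'
from h import *
np.set_printoptions(precision=4,suppress=True)
s=ctrl.get_state();print(s["eef_pos"],R.from_quat(s["tcp_rot"]).as_matrix(),s["contact_force"],s["qpos"])
im,d=ctrl.read_camera("wrist");np.savez("/tmp/w2.npz",im=im,d=d,p=s["eef_pos"],q=s["tcp_rot"])
for r in ctrl.find_in("wrist","barcode")[:2]: print(r,world("wrist",r["uv"],d,s))
save("d.png",im)
E
```

```text
[0.5453 0.0509 0.1329] [[-0.0003  0.83    0.5577]
 [ 1.     -0.0004  0.0012]
 [ 0.0012  0.5577 -0.83  ]] [ 0.2912  0.3795 -0.196 ] [-0.1316 -0.251   2.3396  0.1646  0.471  -0.2559]
{'uv': [343.9, 151.2], 'score': 0.96} [[0.6403 0.0854 0.111 ]]
```

View pics/d.png

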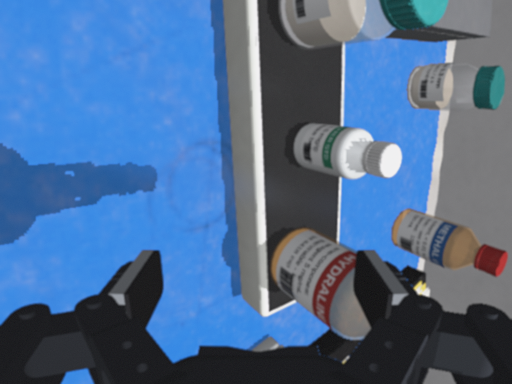

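```bash
python3 - <<'E'
from h import *
np.set_printoptions(precision=4,suppress=True,linewidth=200)
z=np.load("/tmp/w2.npz");im,d=z["im"],z["d"];s=dict(eef_pos=z["p"],tcp_rot=z["q"])
save("e.png",cv2.resize(im[112:187,285:385],(800,600),interpolation=cv2.INTER_CUBIC))
v,u=np.mgrid[0:384,0:512];uv=np.c_[u.ravel(),v.ravel()]
P=world("wrist",uv,d,s,d=d.ravel()).reshape(384,512,3)
b=P[(d>0)&(abs(P[...,0]-.65)<.035)&(abs(P[...,1]-.08)<.035)&(P[...,2]>.06)&(P[...,2]<.1)]
A=np.c_[2*b[:,:2],np.ones(len(b))];c=np.linalg.lstsq(A,(b[:,:2]**2).sum(1),rcond=None)[0]
print("circle",c[:2],np.sqrt(c[2]+c[0]**2+c[1]**2))
g=im.max(2);m=(u>299)&(u<322)&(v>124)&(v<165)&(g<90)&(P[...,2]>.056)&(P[...,2]<.08)
print(m.sum(),u[m].mean(),v[m].mean(),P[m].mean(0),P[m].min(0),P[m].max(0))
print("step",np.median(P[190:220,280:330,2]),"front edge x",[P[r,c][0] for r,c in ((150,232),(150,236),(150,255),(150,262))])
E
```

```text
circle [0.6592 0.0813] 0.02110523924611217
120 306.84166666666664 151.325 [0.6388 0.0803 0.0708] [0.6369 0.0718 0.0655] [0.6408 0.0885 0.0762]
step 0.05112802008677991 front edge x [np.float64(0.6006182315752273), np.float64(0.5994669890012397), np.float64(0.5997180965314652), np.float64(0.6050187212628266)]
```

View pics/e.png

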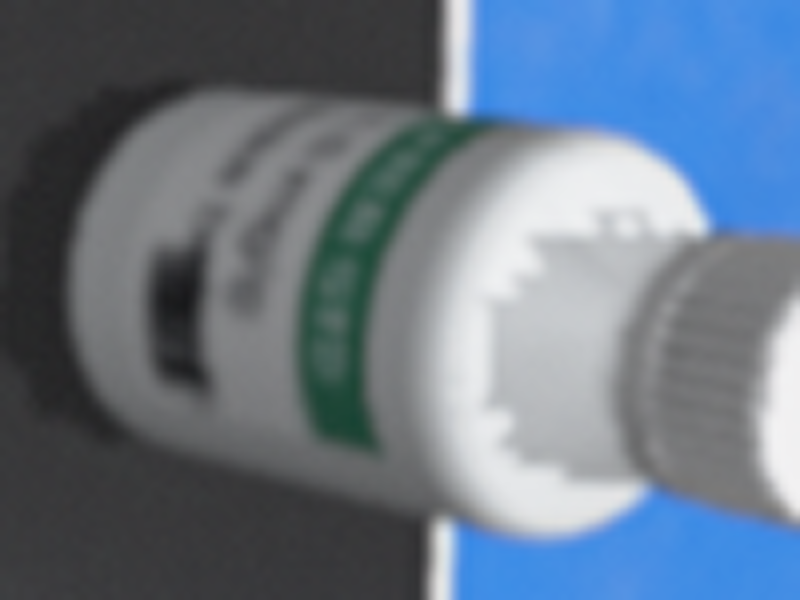

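```bash
python3 - <<'E'
from h import *
np.set_printoptions(precision=4,suppress=True)
print(delta([.483,-.2,.14],down(np.pi-.2)))
s=ctrl.get_state();print(R.from_quat(s["tcp_rot"]).apply([0.05,0,-.05]))
E
```

```text
(array([-0.2497, -0.0561, -0.0392]), array([ 0.5027,  0.4117, -1.3267]))
[-0.0283  0.05    0.0412]
```

carry_out(
  deltas=[-0.04,-0.045,-0.03,0,0,0,-0.1,-0.055,-0.04,0.06,0.05,-0.16,-0.16,-0.056,-0.04,0.12,0.1,-0.33,-0.22,-0.056,-0.04,0.19,0.155,-0.5,-0.25,-0.056,-0.04,0.25,0.205,-0.66],
)

```text
time: 2.1
eef_pos: [0.4837, -0.1942, 0.1424]
tcp_rot: [0.467, 0.865, 0.129, 0.133]
contact_force: [0.8, 0.7, -0.1]
opening: 1.001
finger_force: 0.0
```

```bash
python3 - <<'E'
from h import *
np.set_printoptions(precision=4,suppress=True)
print(delta([.483,-.2,.14],down(np.pi-.2)),ctrl.get_state()["qpos"])
E
```

```text
(array([-0.0043, -0.0045,  0.0014]), array([ 0.2926,  0.2458, -0.781 ])) [-0.7535 -0.1636  2.1912  0.3926  0.9535 -1.5374]
```

carry_out(
  deltas=[-0.004,-0.004,0.001,0.06,0.05,-0.16,-0.004,-0.004,0.001,0.12,0.1,-0.32,-0.004,-0.004,0.001,0.18,0.15,-0.48,-0.004,-0.004,0.001,0.24,0.2,-0.64,-0.004,-0.004,0.001,0.293,0.246,-0.781],
)

```text
time: 2.72
eef_pos: [0.4841, -0.1975, 0.1396]
tcp_rot: [0.101, 0.995, -0.0, -0.001]
contact_force: [-0.9, 0.2, 1.1]
opening: 0.998
finger_force: 0.0
```

carry_out(
  deltas=[0,0,0,0,0,0,0,0,0,0,0,0],
)

```text
time: 2.98
eef_pos: [0.4821, -0.1958, 0.1377]
tcp_rot: [0.103, 0.995, 0.002, -0.0]
contact_force: [0.5, 0.2, -0.5]
opening: 1.003
finger_force: 0.0
```

```bash
python3 - <<'E'
from h import *
np.set_printoptions(precision=4,suppress=True)
s=ctrl.get_state();print(s["qpos"],s["eef_pos"],R.from_quat(s["tcp_rot"]).as_matrix())
im,d=ctrl.read_camera("wrist");save("f.png",im)
print(ctrl.find_in("wrist","reader")[:2])
v,u=np.mgrid[0:384,0:512];uv=np.c_[u.ravel(),v.ravel()]
P=world("wrist",uv,d,s,d=d.ravel()).reshape(384,512,3)
m=((d>0)&(P[...,2]>.024)&(P[...,2]<.047)&(abs(P[...,0]-.477)<.11)&(abs(P[...,1]+.2)<.1)).astype(np.uint8)
n,l,st,_=cv2.connectedComponentsWithStats(m)
for i in range(1,n):
    if st[i,4]>300:
        k=l==i;r=P[k];g=im[k].max(1);c,sz,a=cv2.minAreaRect(r[:,:2].astype(np.float32)*1000);print(st[i],c,sz,a,np.percentile(r[:,2],[5,50,95]))
        w=r[(g>140)];h=r[g<130]
        q=cv2.minAreaRect(w[:,:2].astype(np.float32)*1000);print("white",len(w),q,np.median(w,0),"dark",len(h),np.median(h,0))
print("table",np.median(P[...,2][abs(P[...,2])<.015]))
print("delta",delta([.483,-.2,.008],down(np.pi-.2)))
E
```

```text
[-0.5825  0.0037  2.0066  0.003   1.1337 -1.9473] [ 0.4821 -0.1958  0.1377] [[-0.9786  0.2058 -0.0005]
 [ 0.2058  0.9786  0.0036]
 [ 0.0012  0.0034 -1.    ]]
[{'uv': [254.0, 180.4], 'score': 0.92}]
[ 229   92   49  167 6275] (477.4095153808594, -199.71047973632812) (42.98664093017578, 148.7500457763672) 80.04491424560547 [0.0309 0.0354 0.0403]
white 4874 ((478.37255859375, -200.1874237060547), (40.26725769042969, 146.68820190429688), 80.04491424560547) [ 0.4696 -0.198   0.0352] dark 1065 [ 0.5202 -0.2063  0.0382]
table 0.0014173386079188999
delta (array([-0.0031, -0.0046,  0.129 ]), array([ 0.0037, -0.0021, -0.0071]))
```

View pics/f.png

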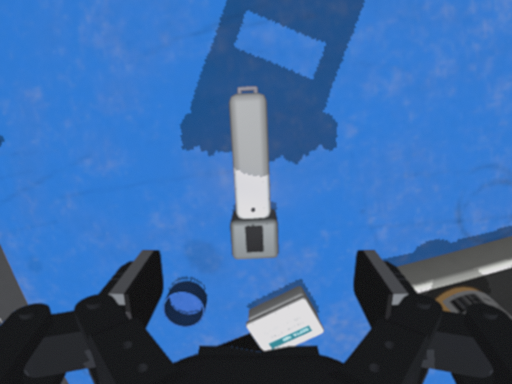

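carry_out(
  deltas=[-0.002,-0.002,0.04,0,0,-0.03,-0.002,-0.002,0.08,0,0,-0.03,-0.002,-0.002,0.11,0,0,-0.03,-0.002,-0.002,0.11,0,0,-0.03],
)

```text
time: 3.58
eef_pos: [0.4798, -0.1956, 0.0242]
tcp_rot: [0.088, 0.996, 0.004, -0.004]
contact_force: [-0.2, 0.5, 0.6]
opening: 0.998
finger_force: 0.0
```

```bash
python3 - <<'E'
from h import *
np.set_printoptions(precision=4,suppress=True)
for i in range(3):
  s=ctrl.get_state();print(s["eef_pos"],delta([.484,-.201,.008],down(np.pi-.174),s),s["contact_force"]);ctrl.read_camera("side")
E
```

```text
[ 0.4798 -0.1956  0.0242] (array([-0.0052, -0.0046,  0.0161]), array([ 0.0063, -0.0083, -0.0026])) [-0.1948  0.4721  0.634 ]
[ 0.4815 -0.1966  0.0262] (array([-0.0033, -0.004 ,  0.0182]), array([ 0.0046, -0.0044, -0.0023])) [0.0193 0.0493 0.4033]
[ 0.4826 -0.1972  0.0276] (array([-0.0021, -0.0035,  0.0195]), array([ 0.0034, -0.0016, -0.0019])) [ 0.5305 -0.9923  0.2678]
```

carry_out(
  deltas=[-0.001,-0.003,0.01,0,0,0,-0.001,-0.003,0.02,0,0,0,-0.001,-0.003,0.02,0,0,0,-0.001,-0.003,0.02,0,0,0],
)

```text
time: 4.22
eef_pos: [0.4826, -0.1996, 0.0065]
tcp_rot: [0.087, 0.996, 0.002, -0.001]
contact_force: [0.2, 0.1, 0.6]
opening: 1.002
finger_force: 0.0
```

carry_out(
  deltas=[0,0,0,0,0,0,0,0,0,0,0,0,0,0,0,0,0,0,0,0,0,0,0,0,0,0,0,0,0,0],
  grip=20,
  grip_force=40,
)

```text
time: 4.85
eef_pos: [0.4826, -0.1997, 0.0066]
tcp_rot: [0.087, 0.996, 0.002, -0.001]
contact_force: [-0.5, 0.0, 1.0]
opening: 0.2
finger_force: 0.0
```

carry_out(
  deltas=[0,0,0,0,0,0,0,0,0,0,0,0,0,0,0,0,0,0,0,0,0,0,0,0],
)

```text
time: 5.35
eef_pos: [0.4826, -0.1997, 0.0066]
tcp_rot: [0.087, 0.996, 0.002, -0.001]
contact_force: [-0.2, -0.5, 0.0]
opening: 0.202
finger_force: 0.0
```

```bash
python3 - <<'E'
from h import *
a,da=ctrl.read_camera("wrist");b,d=ctrl.read_camera("scene")
print(ctrl.find_in("scene","reader")[:2])
save("g.png",np.hstack([cv2.resize(a[150:],(400,300)),cv2.resize(b[190:280,260:380],(400,300),interpolation=cv2.INTER_CUBIC)]))
E
```

```text
[{'uv': [307.6, 253.6], 'score': 0.72}]
```

View pics/g.png

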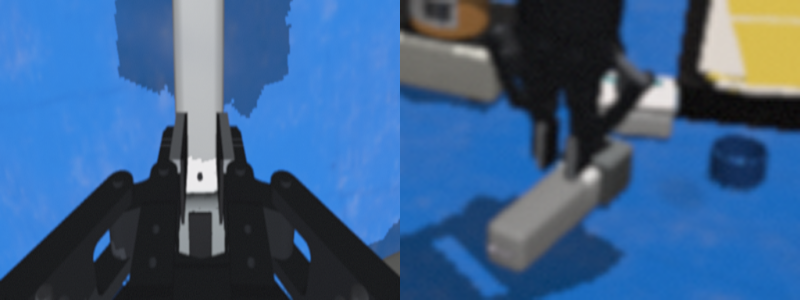

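carry_out(
  deltas=[0,0,0,0,0,0,0,0,0,0,0,0,0,0,0,0,0,0,0,0,0,0,0,0],
  grip=0,
  grip_force=40,
)

```text
time: 6.0
eef_pos: [0.4826, -0.1997, 0.0066]
tcp_rot: [0.087, 0.996, 0.002, -0.001]
contact_force: [0.2, -0.4, -0.0]
opening: -0.002
finger_force: 0.0
```

```bash
python3 - <<'E'
from h import *
np.set_printoptions(precision=4,suppress=True)
s=ctrl.get_state();print(s)
a,da=ctrl.read_camera("wrist");b,d=ctrl.read_camera("side");c,dc=ctrl.read_camera("scene")
save("h.png",np.vstack([np.hstack([cv2.resize(a[150:],(400,300)),cv2.resize(b[120:210,270:390],(400,300),interpolation=cv2.INTER_CUBIC)]),np.hstack([cv2.resize(c[190:280,260:380],(400,300),interpolation=cv2.INTER_CUBIC)]*2)]))
E
```

```text
{'time': 6.0, 'qpos': array([-0.588 ,  0.2014,  2.0688,  0.0031,  0.8752, -1.9858]), 'dq': array([ 0.0002, -0.0019,  0.0007,  0.0002, -0.0009, -0.0003]), 'joint_efforts': array([  0.0004, -30.9437, -22.936 ,   0.0038,   0.009 ,   0.    ]), 'eef_pos': array([ 0.4826, -0.1997,  0.0066]), 'tcp_rot': array([ 0.0874,  0.9962,  0.002 , -0.0011]), 'contact_force': array([ 0.1655, -0.3596, -0.0303]), 'wrist_torque': array([0.016 , 0.0141, 0.0013]), 'finger_force': 0.0, 'opening': -0.0018735155105914457}
```

View pics/h.png

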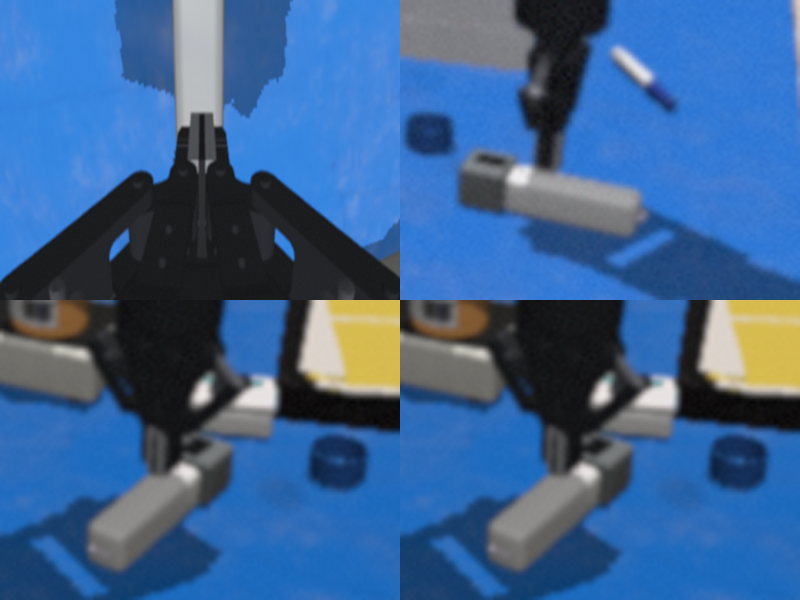

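```bash
python3 - <<'E'
from h import *
np.set_printoptions(precision=4,suppress=True)
s=ctrl.get_state()
v,u=np.mgrid[0:384,0:512];uv=np.c_[u.ravel(),v.ravel()]
for c in ("wrist","scene","side"):
    im,d=ctrl.read_camera(c)
    P=world(c,uv,d,s,d=d.ravel()).reshape(384,512,3)
    if c=="wrist":
        for row in (225,240,260,280,295,305,320,350): print(row,P[row,252:262:3].tolist() if 0 else P[row,257],P[row,248],im[row,257])
        for row in (190,205,215): print("handle",row,P[row,256])
    else:
        dk=(im.max(2)<75)&(d>0)&(np.linalg.norm(P[...,:2]-[.4826,-.1997],axis=-1)<.03)&(P[...,2]>.005)
        print(c,dk.sum(),np.percentile(P[dk][:,2],[0,1,5,20]) ,P[dk][np.argsort(P[dk][:,2])[:6]])
        m=(d>0)&(im.max(2)>90)&(P[...,2]>.024)&(P[...,2]<.06)&(abs(P[...,0]-.477)<.1)&(abs(P[...,1]+.2)<.06)
        print("reader",np.percentile(P[m][:,2],[50,95]),cv2.minAreaRect(P[m][:,:2].astype(np.float32)*1000))
E
```

```text
225 [ 0.4705 -0.1977  0.0349] [ 0.4695 -0.2019  0.0355] [187 189 191]
240 [ 0.4722 -0.198   0.0489] [ 0.4711 -0.2019  0.05  ] [23 24 26]
260 [ 0.4716 -0.1979  0.0695] [ 0.472  -0.2016  0.0676] [25 26 26]
280 [ 0.4748 -0.1985  0.0791] [ 0.4704 -0.2008  0.0856] [47 46 49]
295 [ 0.4811 -0.1996  0.0789] [ 0.4709 -0.2007  0.0942] [49 49 52]
305 [ 0.4849 -0.2003  0.0796] [ 0.4705 -0.2005  0.1001] [47 48 50]
320 [ 0.4917 -0.2015  0.0794] [ 0.4819 -0.2028  0.0919] [46 47 50]
350 [ 0.5404 -0.2102  0.0398] [ 0.4737 -0.2007  0.1155] [41 43 46]
handle 190 [ 0.453  -0.195   0.0347]
handle 205 [ 0.4606 -0.1964  0.0341]
handle 215 [ 0.4651 -0.1972  0.0355]
scene 703 [0.0454 0.0509 0.0604 0.0895] [[ 0.4746 -0.2064  0.0454]
 [ 0.4712 -0.2     0.0455]
 [ 0.4723 -0.1995  0.0475]
 [ 0.4756 -0.2084  0.0482]
 [ 0.4722 -0.2071  0.0498]
 [ 0.4712 -0.1972  0.0504]]
reader [0.0326 0.0382] ((474.14892578125, -202.76405334472656), (35.257877349853516, 149.00648498535156), 78.23075866699219)
side 334 [0.0505 0.0538 0.0622 0.096 ] [[ 0.483  -0.1887  0.0505]
 [ 0.4803 -0.1884  0.051 ]
 [ 0.478  -0.1907  0.0533]
 [ 0.4892 -0.1927  0.0537]
 [ 0.4858 -0.1866  0.0541]
 [ 0.4831 -0.1868  0.0544]]
reader [0.0355 0.0423] ((476.16705322265625, -199.9973602294922), (42.400211334228516, 155.5850067138672), 83.74539184570312)
```

The wrist, scene and side cameras all put the shut fingertips at z≈0.045, above the handle. The reported TCP is 0.0066, so the real tips end about 38 mm short of it. I'll reopen and go down by what the cameras show, in steps, watching the force.

carry_out(
  deltas=[0,0,0,0,0,0,0,0,0,0,0,0,0,0,0,0,0,0,0,0,0,0,0,0,0,0,0,0,0,0],
  grip=100,
)

```text
time: 6.92
eef_pos: [0.4826, -0.1997, 0.0066]
tcp_rot: [0.087, 0.996, 0.002, -0.001]
contact_force: [-0.0, -0.0, 0.6]
opening: 1.0
finger_force: 0.0
```

carry_out(
  deltas=[0,-0.001,0.005,0,0,0,0,-0.001,0.01,0,0,0,0,-0.001,0.015,0,0,0,0,-0.001,0.02,0,0,0,0,-0.001,0.02,0,0,0],
)

```text
time: 7.55
eef_pos: [0.4819, -0.2003, -0.0141]
tcp_rot: [0.087, 0.996, 0.002, -0.002]
contact_force: [0.3, 0.3, -0.8]
opening: 1.0
finger_force: 0.0
```

```bash
python3 - <<'E'
from h import *
np.set_printoptions(precision=4,suppress=True)
v,u=np.mgrid[0:384,0:512];uv=np.c_[u.ravel(),v.ravel()]
for c in ("scene","side"):
    im,d=ctrl.read_camera(c);s=ctrl.get_state()
    P=world(c,uv,d,s,d=d.ravel()).reshape(384,512,3)
    dk=(im.max(2)<65)&(d>0)&(np.linalg.norm(P[...,:2]-[.4826,-.1997],axis=-1)<.08)&(P[...,2]>.02)
    print(c,s["opening"],s["eef_pos"],s["contact_force"],P[dk][np.argsort(P[dk][:,2])[:12]])
E
```

```text
scene 1.0007075084418635 [ 0.4822 -0.2004 -0.0137] [ 0.5267 -0.215  -0.6358] [[ 0.5094 -0.2252  0.0223]
 [ 0.51   -0.2249  0.0248]
 [ 0.5126 -0.2239  0.026 ]
 [ 0.5098 -0.2246  0.0307]
 [ 0.5246 -0.2135  0.0368]
 [ 0.4911 -0.1576  0.0368]
 [ 0.5302 -0.2034  0.0369]
 [ 0.5273 -0.2098  0.0372]
 [ 0.4841 -0.1579  0.0379]
 [ 0.5341 -0.2045  0.0379]
 [ 0.5292 -0.2064  0.0382]
 [ 0.5191 -0.2076  0.0382]]
side 0.9976604238948112 [ 0.4824 -0.2006 -0.0135] [ 0.1624 -0.5583 -0.0182] [[ 0.5302 -0.187   0.0229]
 [ 0.5281 -0.1907  0.0244]
 [ 0.5421 -0.1902  0.0257]
 [ 0.5304 -0.1872  0.0258]
 [ 0.5195 -0.1876  0.0273]
 [ 0.4725 -0.2463  0.0401]
 [ 0.4779 -0.2446  0.0401]
 [ 0.475  -0.2434  0.041 ]
 [ 0.5354 -0.2108  0.0414]
 [ 0.484  -0.2463  0.0416]
 [ 0.4695 -0.2438  0.0417]
 [ 0.521  -0.208   0.0418]]
```

carry_out(
  deltas=[0,0,0.004,0,0,0,0,0,0.008,0,0,0,0,0,0.012,0,0,0,0,0,0.016,0,0,0,0,0,0.016,0,0,0],
)

```text
time: 8.28
eef_pos: [0.482, -0.2003, -0.0299]
tcp_rot: [0.087, 0.996, 0.002, -0.002]
contact_force: [0.2, -0.0, 0.6]
opening: 0.997
finger_force: 0.0
```

carry_out(
  deltas=[0,0,0,0,0,0,0,0,0,0,0,0,0,0,0,0,0,0,0,0,0,0,0,0,0,0,0,0,0,0],
  grip=0,
  grip_force=40,
)

```text
time: 8.9
eef_pos: [0.4827, -0.2007, -0.0291]
tcp_rot: [0.087, 0.996, 0.002, -0.001]
contact_force: [1.3, -0.8, 1.9]
opening: 0.367
finger_force: 41.4
```

carry_out(
  deltas=[0,0,0,0,0,0,0,0,0,0,0,0],
)

```text
time: 9.15
eef_pos: [0.4827, -0.2007, -0.0291]
tcp_rot: [0.087, 0.996, 0.002, -0.001]
contact_force: [-0.2, 0.2, 3.9]
opening: 0.369
finger_force: 41.6
```

carry_out(
  deltas=[0,0,-0.02,0,0,0,0,0,-0.05,0,0,0,0,0,-0.07,0,0,0,0,0,-0.07,0,0,0],
)

```text
time: 9.65
eef_pos: [0.4832, -0.2013, 0.0416]
tcp_rot: [0.087, 0.996, 0.001, -0.0]
contact_force: [-0.5, -0.6, -0.4]
opening: 0.367
finger_force: 41.2
```

```bash
python3 - <<'E'
from h import *
np.set_printoptions(precision=4,suppress=True)
s=ctrl.get_state();print(s["eef_pos"],s["finger_force"],delta([.499,.0715,.04],down(np.pi+.06),s))
E
```

```text
[ 0.4832 -0.2013  0.0416] 41.223918199539185 (array([0.032 , 0.2714, 0.0023]), array([ 0.0027,  0.0001, -0.235 ]))
```

carry_out(
  deltas=[0.003,0.025,0,0,0,-0.03,0.007,0.06,0,0,0,-0.07,0.012,0.1,0,0,0,-0.11,0.017,0.14,0,0,0,-0.15,0.021,0.18,0,0,0,-0.19],
)

```text
time: 10.28
eef_pos: [0.4916, -0.0183, 0.0394]
tcp_rot: [-0.008, 1.0, 0.002, -0.003]
contact_force: [0.4, -0.5, -0.2]
opening: 0.368
finger_force: 41.1
```

carry_out(
  deltas=[0,0.02,0,0,0,-0.015,0,0.04,0,0,0,-0.03,0,0.06,0,0,0,-0.045,0,0.075,0,0,0,-0.045,0,0.08,0,0,0,-0.045],
)

```text
time: 10.9
eef_pos: [0.4911, 0.0608, 0.0406]
tcp_rot: [-0.03, 1.0, 0.002, -0.002]
contact_force: [1.2, -0.3, -0.7]
opening: 0.369
finger_force: 41.1
```

carry_out(
  deltas=[0,0,0,0,0,0,0,0,0,0,0,0],
)

```text
time: 11.15
eef_pos: [0.492, 0.0596, 0.0416]
tcp_rot: [-0.03, 1.0, 0.002, -0.001]
contact_force: [1.1, -0.8, -1.6]
opening: 0.366
finger_force: 41.1
```

```bash
python3 - <<'E'
from h import *
np.set_printoptions(precision=4,suppress=True)
s=ctrl.get_state();print(s["eef_pos"],s["finger_force"],delta([.499,.0715,.02],down(np.pi+.06),s))
v,u=np.mgrid[0:384,0:512];uv=np.c_[u.ravel(),v.ravel()]
for c in ("scene","side"):
    im,d=ctrl.read_camera(c)
    P=world(c,uv,d,s,d=d.ravel()).reshape(384,512,3)
    m=((d>0)&(P[...,2]>.08)&(P[...,2]<.12)&(abs(P[...,0]-.493)<.09)&(abs(P[...,1]-.071)<.05)).astype(np.uint8)
    k=m>0;w=P[k];print(c,k.sum(),np.percentile(w[:,2],[5,50,95]),cv2.minAreaRect(w[:,:2].astype(np.float32)*1000),w.max(0))
save("i.png",cv2.resize(np.hstack([cv2.resize(ctrl.read_camera("scene")[0][110:240,190:350],(400,300)),cv2.resize(im[110:270,180:380],(400,300))]),(800,300)))
E
```

```text
[0.492  0.0596 0.0416] 41.13965928554535 (array([-0.0077,  0.0113,  0.0216]), array([ 0.0041, -0.0017, -0.0005]))
scene 576 [0.0832 0.1011 0.1129] ((480.61126708984375, 58.3795166015625), (149.80923461914062, 68.88693237304688), 13.261794090270996) [0.5583 0.0951 0.1199]
side 1232 [0.0823 0.1011 0.1114] ((484.4876708984375, 65.01814270019531), (155.51718139648438, 51.252315521240234), 0.9127340912818909) [0.5623 0.0906 0.1158]
```

View pics/i.png

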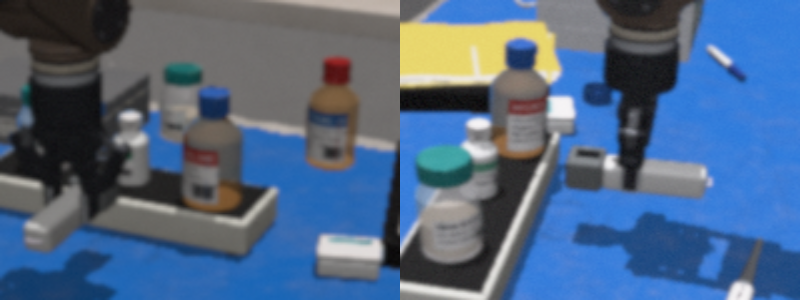

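carry_out(
  deltas=[-0.003,0.004,0.007,0,0,0,-0.006,0.008,0.014,0,0,0,-0.008,0.011,0.022,0,0,0,-0.008,0.011,0.022,0,0,0,-0.008,0.011,0.022,0,0,0],
)

```text
time: 11.92
eef_pos: [0.4992, 0.0717, 0.0196]
tcp_rot: [-0.03, 1.0, 0.002, -0.001]
contact_force: [0.7, 0.9, -1.3]
opening: 0.366
finger_force: 41.2
```

carry_out(
  deltas=[0,0,0,0,0,0,0,0,0,0,0,0,0,0,0,0,0,0,0,0,0,0,0,0,0,0,0,0,0,0],
)

```text
time: 12.55
eef_pos: [0.4992, 0.0716, 0.0197]
tcp_rot: [-0.03, 1.0, 0.002, -0.001]
contact_force: [0.2, -0.4, -1.1]
opening: 0.367
finger_force: 41.2
```

```bash
python3 - <<'E'
from h import *
np.set_printoptions(precision=4,suppress=True)
s=ctrl.get_state();Rt=R.from_quat(s["tcp_rot"]);print(s["eef_pos"],s["finger_force"])
o=s["eef_pos"]-Rt.apply([-.0057,0,0])-[0,0,-.029];x=-Rt.apply([1,0,0]);y=np.cross([0,0,1],x)
for q in ("scene","side"):
    im,d=ctrl.read_camera(q);P=world(q,np.c_[np.mgrid[0:384,0:512][1].ravel(),np.mgrid[0:384,0:512][0].ravel()],d,s,d=d.ravel())
    w=P[(d.ravel()>0)&(P[:,2]>.06)&(P[:,2]<.1)&(abs(P[:,0]-.5)<.085)&(abs(P[:,1]-.071)<.05)]
    print(q,len(w),w.max(0),np.percentile(w[:,2],[50,95]))
e=np.array([.6388,.0803,.068])-(o+0);print("origin",o,"barcode in reader",e@x,e@y,e[2],"x",x)
E
```

```text
[0.4992 0.0716 0.0197] 41.15442216396332
scene 555 [0.5655 0.1109 0.0998] [0.0801 0.0958]
side 1172 [0.57   0.1019 0.0944] [0.0802 0.0893]
origin [0.4936 0.0713 0.0487] barcode in reader 0.14548763705981207 0.0002557109118543546 0.019269653510460213 x [ 0.9982  0.0601 -0.0016]
```

carry_out(
  deltas=[0,0,0,0,0,0,0,0,0,0,0,0,0,0,0,0,0,0,0,0,0,0,0,0,0,0,0,0,0,0],
)

```text
time: 13.28
eef_pos: [0.4992, 0.0717, 0.0197]
tcp_rot: [-0.03, 1.0, 0.002, -0.001]
contact_force: [0.4, -0.3, -1.3]
opening: 0.368
finger_force: 41.2
```

carry_out(
  deltas=[0,0,0,0,0,0,0,0,0,0,0,0,0,0,0,0,0,0,0,0,0,0,0,0,0,0,0,0,0,0],
)

```text
time: 13.9
eef_pos: [0.4992, 0.0717, 0.0197]
tcp_rot: [-0.03, 1.0, 0.002, -0.001]
contact_force: [-0.7, 0.3, -1.9]
opening: 0.37
finger_force: 41.2
```

carry_out(
  deltas=[0,0,0,0,0,0,0,0,0,0,0,0,0,0,0,0,0,0,0,0,0,0,0,0,0,0,0,0,0,0],
)

```text
time: 14.52
eef_pos: [0.4992, 0.0717, 0.0196]
tcp_rot: [-0.03, 1.0, 0.002, -0.001]
contact_force: [0.5, 0.2, -1.3]
opening: 0.368
finger_force: 41.2
```

carry_out(
  deltas=[0.002,-0.025,-0.01,0,0,0.03,0.004,-0.06,-0.02,0,0,0.06,0.006,-0.1,-0.02,0,0,0.1,0.008,-0.14,-0.02,0,0,0.15,0.009,-0.18,-0.02,0,0,0.19],
)

```text
time: 15.15
eef_pos: [0.501, -0.1099, 0.0391]
tcp_rot: [0.066, 0.998, 0.002, -0.001]
contact_force: [0.5, 0.3, -0.8]
opening: 0.37
finger_force: 41.3
```

```bash
python3 - <<'E'
from h import *
np.set_printoptions(precision=4,suppress=True)
s=ctrl.get_state();print(s["eef_pos"],s["finger_force"],delta([.484,-.2,.0],down(np.pi-.174),s))
E
```

```text
[ 0.501  -0.1099  0.0391] 41.299644112586975 (array([ 0.005 , -0.0917,  0.0387]), array([ 0.0038, -0.0022,  0.0427]))
```

carry_out(
  deltas=[0.001,-0.03,0,0,0,0.01,0.002,-0.06,0,0,0,0.03,0.004,-0.08,0.01,0,0,0.04,0.005,-0.091,0.03,0.004,-0.002,0.042,0.005,-0.091,0.039,0.004,-0.002,0.042],
)

```text
time: 15.78
eef_pos: [0.483, -0.1977, -0.0022]
tcp_rot: [0.086, 0.996, 0.001, -0.002]
contact_force: [0.2, -0.0, -0.9]
opening: 0.367
finger_force: 41.2
```

carry_out(
  deltas=[0,0,0.004,0,0,0,0,0,0.009,0,0,0,0,0,0.014,0,0,0,0,0,0.018,0,0,0,0,0,0.02,0,0,0],
)

```text
time: 16.4
eef_pos: [0.4843, -0.1979, -0.0206]
tcp_rot: [0.086, 0.996, -0.0, -0.0]
contact_force: [-1.0, 0.5, -1.6]
opening: 0.363
finger_force: 41.2
```

carry_out(
  deltas=[0,0,0,0,0,0,0,0,0,0,0,0],
)

```text
time: 16.65
eef_pos: [0.4844, -0.1982, -0.0202]
tcp_rot: [0.086, 0.996, -0.0, -0.0]
contact_force: [-0.4, 0.2, -0.9]
opening: 0.364
finger_force: 41.2
```

Underside is about 9 mm up; I'll lower the last bit slowly until contact.

carry_out(
  deltas=[0,0,0.002,0,0,0,0,0,0.004,0,0,0,0,0,0.006,0,0,0,0,0,0.0075,0,0,0,0,0,0.0085,0,0,0],
)

```text
time: 17.27
eef_pos: [0.4842, -0.198, -0.0291]
tcp_rot: [0.086, 0.996, -0.0, -0.0]
contact_force: [0.2, 0.3, 3.1]
opening: 0.37
finger_force: 41.8
```

carry_out(
  deltas=[0,0,0.0005,0,0,0,0,0,0.001,0,0,0,0,0,0.001,0,0,0],
)

```text
time: 17.65
eef_pos: [0.4842, -0.1981, -0.0291]
tcp_rot: [0.086, 0.996, 0.0, -0.001]
contact_force: [-3.2, 1.5, 5.8]
opening: 0.37
finger_force: 42.1
```

Contact with the worktop. Release and retreat.

carry_out(
  deltas=[0,0,0,0,0,0,0,0,0,0,0,0,0,0,0,0,0,0,0,0,0,0,0,0,0,0,0,0,0,0],
  grip=100,
)

```text
time: 18.27
eef_pos: [0.4842, -0.1981, -0.03]
tcp_rot: [0.086, 0.996, -0.0, -0.0]
contact_force: [-0.1, -0.1, -0.5]
opening: 1.001
finger_force: 0.0
```

carry_out(
  deltas=[0,0,0,0,0,0,0,0,-0.02,0,0,0,0,0,-0.06,0,0,0,0,0,-0.11,0,0,0,0,0,-0.15,0,0,0],
)

```text
time: 18.9
eef_pos: [0.4847, -0.1983, 0.1222]
tcp_rot: [0.086, 0.996, -0.0, 0.0]
contact_force: [0.3, -0.2, -0.4]
opening: 1.002
finger_force: 0.0
```

carry_out(
  deltas=[0,0,0,0,0,0,0,0,0,0,0,0,0,0,0,0,0,0,0,0,0,0,0,0],
)

```text
time: 19.4
eef_pos: [0.4835, -0.1975, 0.1185]
tcp_rot: [0.086, 0.996, 0.001, -0.002]
contact_force: [0.3, -0.3, 0.3]
opening: 1.001
finger_force: 0.0
```

```bash
python3 - <<'E'
from h import *
np.set_printoptions(precision=4,suppress=True)
s=ctrl.get_state();print(s["eef_pos"],s["contact_force"],s["opening"])
im,d=ctrl.read_camera("wrist")
v,u=np.mgrid[0:384,0:512];P=world("wrist",np.c_[u.ravel(),v.ravel()],d,s,d=d.ravel())
r=P[(d.ravel()>0)&(P[:,2]>.024)&(P[:,2]<.047)&(abs(P[:,0]-.477)<.09)&(abs(P[:,1]+.2)<.05)]
print(len(r),cv2.minAreaRect(r[:,:2].astype(np.float32)*1000),np.percentile(r[:,2],[5,50,95]))
im,d=ctrl.read_camera("scene");P=world("scene",np.c_[u.ravel(),v.ravel()],d,s,d=d.ravel())
b=P[(d.ravel()>0)&(abs(P[:,0]-.65)<.035)&(abs(P[:,1]-.08)<.035)&(abs(P[:,2]-.08)<.015)];print(len(b),b.mean(0))
E
```

```text
[ 0.4835 -0.1975  0.1185] [ 0.2871 -0.3457  0.2932] 1.0008037515951171
7127 ((479.65313720703125, -195.8941650390625), (43.1393928527832, 148.01870727539062), 79.37681579589844) [0.0308 0.0354 0.0402]
134 [0.6454 0.0721 0.0803]
```

The reader lies flat and released, and the small bottle is where it was.

```bash
python3 -c "
from plant import ctrl
print(ctrl.sign_off())"
```

```text
the job is handed in; nothing more can be done
None
```

The reader was held squarely on the smallest bottle's barcode from about 7 cm for over 2 s, then set down flat on the worktop and released. The job was handed in at about 19.5 s with the small bottle unmoved; the other two bottles were not re-measured, and no verdict was returned. The fingers really end about 38 mm short of the stated TCP, so the first grasp closed above the handle and I redid it lower.

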